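# Take the mixing paddle off its keyhole rack and key it into the mixer

### The arm

A 7-joint arm with a two-finger parallel gripper is mounted at the origin on a cart in front of the work surface, level with it; the furniture and walls round the work are solid. World frame = base frame: x ahead of the robot, y to its left, z up, the work surface at z = 0. Lengths are in m, angles in degrees, forces in N, time in s.
With the tool pointing down it reaches from about 0.35 to 0.775 m from the base axis. Payload 3.1 kg.
Tool frame: the origin (TCP) lies midway between the tips of the shut fingers; the grasp point (between the pads) lies 19 mm behind it (arm.tcp_to_grasp is the distance from the TCP to the grasp point, in m); z points along the fingers, y is the line along which they close (so a half turn about z gives the same grasp; the last joint's range is limited). The gripper opens to 85 mm and grips with 20 to 120 N. Pads are 22 mm wide; open, the fingers measure 114 mm over their backs; the gripper's body (76 mm by 85 mm) begins 54 mm behind the grasp point. The pads swing forward as they close: fully open they stand 13 mm farther back than shut.
Start: joints at [61.438, 17.813, 0.802, 86.603, -0.252, 75.585, -1.558], TCP at [0.243, -0.494, 0.206] pointing down, gripper open.
Joint ranges: [-154.91, 154.91], [-16.99, 109.72], [-72.82, 74.43], [7.12, 147.25], [-82.49, 262.49], [11.32, 116.49], [-174.64, 174.64]. Speed limits (degrees/s): [159.86, 159.86, 180, 180, 180, 180, 180].

### API

Orientations are given as [roll, pitch, yaw] about the fixed x, y, z axes, in that order (R = Rz(yaw) Ry(pitch) Rx(roll)).
In Python, from workcell import sensors, viewer, finish_job, arm gives the robot as it stands.
- The arm moves only by the tool play_rows, never from a script. Its argument "plan" is a list of rows, each an object with "slide": the shift along the world's x, y, z in units of 0.02 m (1.0 is 0.02 m), a list of three; "angular": the turn, a rotation vector about the world's x, y, z in units of 8 degrees (1.0 is 8 degrees), a list of three; "gripper": the opening, from -1 (shut) to 1 (fully open), so that 0 is half open. In form: [{"slide": [x, y, z], "angular": [wx, wy, wz], "gripper": gripper}, ...]. A call has 1 to 12 rows; each row shifts and turns the commanded pose from where the row before left it; what a row does not reach is not made up. A row lasts 1/8 s, in which the tool goes at most 62.5 mm and 10.7 degrees, less where a joint would pass 70% of its speed; a pose out of reach is approached as far as the arm can. A call with a number of a shift or a turn outside -1 to 1 is refused whole. A call with a gripper value outside its range is refused whole. The fingers move at their own pace and stop on an object; the grip force is fixed at half the most. Time passes only in rows, so rows that do not move let the fingers close. It gives the time, the measured TCP pose, the force, the opening and the grip force at its end, in the units of the state.
- sensors.read_state(): the state, without advancing time (a new reading comes with each control period).
- viewer.get_image(name): name is "side" or "top" or "wrist"; returns the picture (420x560x3 uint8, blue, green, red); there is no depth.
- viewer.get_calibration(name): a dict with "camera_matrix" (3x3 intrinsics, pixels), "eye" and "rotation" of the camera in the world. Camera axes: x right, y up, looking along -z (the intrinsics and any distortion apply to the point x, -y, -z); pixel columns grow to the right and rows downward; lengths in m; the calibration is good to about 2 mm. A picture is of the moment at which its call begins: read the wrist's pose just before it. get_calibration takes no time and is no camera call; for the wrist camera it gives the pose at the moment of the call.
- finish_job(): hands the job in; it is judged then, once.
Trained networks look in the newest picture that a camera, given by its name, has taken for a name from the list of things; names that differ only in an ending like _2 or _b are one class to them, and where a whole thing is asked for, a point or a joint stands for the part that bears it (a point fixed in the world has none). Each returns a list of dicts, best first, with "p" (0 to 1); they miss things now and then, are a little off and sometimes report something else, mostly with a low value. They report only what shows in the picture. A call takes as long as a camera call.
- viewer.masks_of(camera, thing): "pixels" (420x560 bool, what is visible of it) and "box" ([centre column, centre row, width, height] in pixels, round what is visible of it).
- viewer.mark_of(camera, thing): "pixel" ([column, row] in pixels: a listed point, or the origin of a listed thing).
The state is a dict: "time": time; "joint_pos": joint angles; "dq": joint speeds; "joint_torque": joint torques, N m; "eef_pos": TCP position; "tool_rot": TCP orientation; "wrist_force": force on the tool from outside, world axes, zero at the start; "wrist_torque": the same for the moment, N m; "finger_gap": opening from 0.0 (shut) to 1.0 (fully open); "finger_force": force on a finger pad.
Only numpy, scipy, OpenCV 4.12 (cv2) and the standard library are available. Lean on these libraries where they do the work, as an engineer would, in place of code of your own. Each camera call takes 0.05 s, during which the arm holds its last target. There are 200 camera calls.

### The job

Take the red mixing paddle off its sloping rack: slide it up the keyhole to the wide end, then draw it out. Stand it upright in the collar in the middle of the mixer's bowl and, pressing only lightly, turn it until its key drops into the drive and the shoulder sits flush on the collar, then let go. Leave the other things on the worktop where they stand.

Things in the scene. Friction and masses are not known exactly. Their poses are not given: they have to be found in the camera images.
- paddle_handle (a point): Centre of the red handle of the mixing paddle (loose, about 0.22 kg, 162 mm long). z runs up the paddle's axis from key to handle. The handle is a bar 28 mm across y (grip these two flats), 32 mm across x, 60 mm long. Below it, from 37 to 82 mm down, the stem carries red vanes in the xz plane, reaching 39 mm from the axis. At the start z leans 30 degrees to the rack's low side, y level
- paddle_shoulder (a point): Centre of the underside of the paddle's black shoulder disc (54 mm wide, 6 mm thick), 88.5 mm below the handle's centre on the axis; axes as the handle's. Below it come a neck 14 mm in diameter (7.5 mm long), a steel foot 28 mm in diameter (to 29 mm) and a cross-shaped key (two bars 24 x 7 mm along x and y) that ends 43.5 mm below the shoulder
- paddle: The same paddle, with its origin at the tip of the key, 43.5 mm below the shoulder and 132 mm below the handle's centre; axes as the handle's
- keyhole_narrow (a point): Where the paddle's neck hangs at the start: low end of the keyhole, on the upper face of the rack's steel plate (5 mm thick, 127 x 123 mm). x runs up the slope along the slot, z square out of the plate, 30 degrees from vertical, y level. The slot is 19 mm wide here, and the paddle's 28 mm foot below the plate cannot pass it; the neck has 2 mm of play along z
- keyhole_wide (a point): Centre of the wide end of the keyhole, 39.5 mm up the slope from keyhole_narrow, same axes. The opening is about 36 mm across, so here foot and key can be drawn out along z
- rack: The steel wire rack, fixed, 130 mm deep and about 125 mm wide, the plate's upper edge about 127 mm high; origin at the centre of its foot on the worktop, x towards its high side, z up
- collar (a point): Centre of the flat rim of the collar amid the mixer's bowl, 75 mm above the worktop, z up. Rim 62 mm in diameter; a 45 degree funnel leads from 46 mm to a bore of 31 mm, 7.5 mm down. In the bore, 31 mm below the rim, lies the drive with its cross-shaped slot, 10 mm wide, for the key. The slot's angle is not given: it repeats every quarter turn, and the key enters within about 7 degrees
- mixer: Small white mixer, fixed: base 166 mm wide, clear bowl 156 mm wide, its rim 111 mm above the worktop; origin under its centre. Until the key finds the slot the paddle's shoulder stays about 12.5 mm above the collar; the drive is sprung (yields up to 5 mm at 4 to 8 N) and does not turn under light pressure. Once engaged it turns with the paddle at about 0.15 N m
- spice_jar: Spice jar with a red cap, 45 mm in diameter, 106 mm tall, origin under its centre; to be left alone
- lemon: Lemon, 78 x 55 x 56 mm; to be left alone
- espresso_cup: Small green cup, 65 x 94 mm with its handle, 52 mm tall; to be left alone
- tin: Small food tin, 57 mm in diameter, 72 mm tall; to be left alone
- salt_shaker: Glass salt shaker with a grey top, 44 mm in diameter, 90 mm tall; to be left alone
- tumbler: Clear glass tumbler, 63 mm in diameter, 88 mm tall; to be left alone

How it is judged (in metres and radians):
On the way, in this order (a step that is already met when the one before it is completed fails the run):
1. the paddle is drawn clear of the rack: its shoulder is more than 60 mm out from the plate (z of paddle_shoulder in the frame of keyhole_wide above 0.06 m), for 0.1 s.
2. the foot of the paddle stands in the collar, upright (horizontal distance between paddle and collar below 0.008 m and z of paddle in the frame of collar below -0.022 m and angle between paddle's own z axis and vertical below 0.15 rad), for 0.1 s.
At the end, for the whole second after the job is handed in: The paddle stands in the mixer's collar, its key in the drive: the underside of its shoulder within 3 mm of the collar's rim in height and 4 mm of its centre, the handle upright within 3.4 degrees (horizontal distance between paddle_shoulder and collar below 0.004 m and z of paddle_shoulder in the frame of collar between -0.003 and 0.003 m and angle between paddle_handle's own z axis and vertical below 0.06 rad); the robot touches nothing.
It fails at once if the paddle is pressed into the mixer with more than 40 N (contact force between paddle and mixer above 40 N).
It fails at once if one of the six bystanders is moved more than 30 mm (distance of any of spice_jar, lemon, espresso_cup, tin, salt_shaker, tumbler from where it was at the start of the episode above 0.03 m).
It also fails if it takes over 48 s, if anything falls off the work surface, if the arm or the gripper's body presses on something with over 40 N, if the wrist force passes 120 N, or if a joint passes its speed limit or range.

## Working session

There is one attempt and no reset: what is moved stays moved. The work goes in short steps, Python scripts to look and compute and a tool call to move; the robot and the scene stay as the last step left them, time stands still between calls to the robot, and variables do not carry over. Pictures are saved under pics/ and viewed, at most 10 in all, crops included, and the job is handed in when it is done.

Besides the shell and the picture viewer there is one more tool, called after "Emit:" in YAML: its name, and indented under it one key for each argument. play_rows: Moves the arm, as the interface text tells. Its arguments: {"type":"object","properties":{"plan":{"type":"array","items":{"type":"object","properties":{"slide":{"type":"array","items":{"type":"number","minimum":-1,"maximum":1}},"angular":{"type":"array","items":{"type":"number","minimum":-1,"maximum":1}},"gripper":{"type":"number"}}}}},"required":["plan"]}

```bash
mkdir -p pics
cat > h.py <<'E'
import numpy as np, cv2
from workcell import sensors, viewer, finish_job, arm
def ray(cam,px,c=None):
    c=c or viewer.get_calibration(cam); K=np.array(c["camera_matrix"]);R=np.array(c["rotation"])
    d=np.linalg.solve(K,[px[0],px[1],1]); d=R@np.array([d[0],-d[1],-d[2]]); return np.array(c["eye"]),d/np.linalg.norm(d)
def onz(cam,px,z,c=None):
    e,d=ray(cam,px,c); return e+d*(z-e[2])/d[2]
def tri(rs):
    A=sum(np.eye(3)-np.outer(d,d) for e,d in rs); b=sum((np.eye(3)-np.outer(d,d))@e for e,d in rs)
    p=np.linalg.solve(A,b); return p,[np.linalg.norm(np.cross(p-e,d))*1000 for e,d in rs]
E
python3 - <<'E'
from h import *
np.set_printoptions(precision=4,suppress=True)
M={}
for c in("side","top"):
    im=viewer.get_image(c); cv2.imwrite(f"pics/{c}0.png",im)
    cal=viewer.get_calibration(c); print(c,cal["eye"],[k for k in cal])
    for t in("paddle_handle","paddle_shoulder","paddle","keyhole_narrow","keyhole_wide","rack","collar","mixer","spice_jar","lemon","espresso_cup","tin","salt_shaker","tumbler"):
        m=viewer.mark_of(c,t)
        if m: M[c,t]=m[0]["pixel"]; print(t,np.round(m[0]["pixel"],1),round(m[0]["p"],2), onz(c,m[0]["pixel"],0.075 if t=="collar" else 0)[:2])
for t in dict.fromkeys(k[1] for k in M):
    if ("side",t) in M and ("top",t) in M: print(t,*tri([ray(c,M[c,t]) for c in("side","top")]))
s=sensors.read_state(); print(s["time"],s["eef_pos"],s["tool_rot"],arm.tcp_to_grasp)
E
```

```text
side [0.4228 0.7823 0.8117] ['camera_matrix', 'eye', 'rotation']Traceback (most recent call last):
  File "<stdin>", line 9, in <module>
  File "h.py", line 7, in onz
    e,d=ray(cam,px,c); return e+d*(z-e[2])/d[2]
                                           ~^^^
IndexError: invalid index to scalar variable.
```

```bash
sed -i 's/R=np.array(c\["rotation"\])/R=Rot.from_euler("xyz",c["rotation"],degrees=True).as_matrix()/; 1a from scipy.spatial.transform import Rotation as Rot' h.py
python3 - <<'E'
from h import *
np.set_printoptions(precision=4,suppress=True)
M={}
for c in("side","top"):
    im=viewer.get_image(c); cv2.imwrite(f"pics/{c}0.png",im)
    cal=viewer.get_calibration(c); print(c,cal["eye"],cal["rotation"])
    for t in("paddle_handle","paddle_shoulder","paddle","keyhole_narrow","keyhole_wide","rack","collar","mixer","spice_jar","lemon","espresso_cup","tin","salt_shaker","tumbler"):
        m=viewer.mark_of(c,t)
        if m: M[c,t]=m[0]["pixel"]; print(t,np.round(m[0]["pixel"],1),round(m[0]["p"],2), onz(c,m[0]["pixel"],0.075 if t=="collar" else 0)[:2])
for t in dict.fromkeys(k[1] for k in M):
    if ("side",t) in M and ("top",t) in M: print(t,*tri([ray(c,M[c,t]) for c in("side","top")]))
s=sensors.read_state(); print(s["time"],s["eef_pos"],s["tool_rot"],arm.tcp_to_grasp)
E
```

```text
side [0.4228 0.7823 0.8117] [  49.784    -1.2751 -170.4642]
paddle_handle [298.6 150.7] 0.74 [ 0.5574 -0.4656]
paddle_shoulder [291.3 184. ] 0.8 [ 0.554  -0.2876]
paddle [291.3 198.6] 0.59 [ 0.544  -0.2211]
keyhole_narrow [289.9 183.5] 0.97 [ 0.5583 -0.2892]
keyhole_wide [290.  186.4] 0.9 [ 0.556  -0.2756]
rack [290.2 216.1] 0.56 [ 0.5358 -0.1472]
collar [249.  293.1] 0.89 [0.5713 0.1888]
mixer [246.6 314.3] 0.97 [0.5789 0.1856]
spice_jar [231.  262.3] 0.95 [0.6486 0.0449]
lemon [340.5 277.1] 0.88 [0.3891 0.0433]
espresso_cup [349.9 217.4] 0.84 [ 0.379  -0.1723]
tin [225.3 180. ] 0.69 [ 0.7452 -0.2693]
salt_shaker [203.7 233.6] 0.54 [ 0.7407 -0.0386]
tumbler [188.9 274.9] 0.87 [0.7338 0.1014]
top [ 0.488  -0.03    0.9999] [  3.6121   0.2605 -90.3462]
paddle_handle [366.7 219.4] 0.81 [ 0.5325 -0.256 ]
paddle_shoulder [339.1 218.2] 0.74 [ 0.536  -0.1856]
keyhole_narrow [341.1 220.3] 0.81 [ 0.5306 -0.1906]
keyhole_wide [327.6 215.6] 0.76 [ 0.5429 -0.1563]
rack [328.  216.8] 0.64 [ 0.5398 -0.1573]
collar [189.2 199.7] 0.64 [0.5786 0.1811]
mixer [190.2 204.9] 0.67 [0.5726 0.1956]
spice_ja
[... 792 characters left out ...]
64), np.float64(3.2417032647155497)]
mixer [0.5742 0.1935 0.0108] [np.float64(2.582788622052182), np.float64(2.582788622052196)]
spice_jar [ 0.6527  0.0318 -0.0145] [np.float64(0.027891466538097556), np.float64(0.027891466537974696)]
lemon [ 0.3884  0.0325 -0.0118] [np.float64(0.13477688617265024), np.float64(0.1347768861725935)]
espresso_cup [ 0.3834 -0.1713  0.0002] [np.float64(4.413426778384284), np.float64(4.413426778384255)]
salt_shaker [ 0.7365 -0.0444 -0.0062] [np.float64(6.2662913910584725), np.float64(6.266291391058516)]
tumbler [ 0.7346  0.0975 -0.0047] [np.float64(0.9149677339725081), np.float64(0.9149677339726637)]
1.6 [ 0.2426 -0.4936  0.2059] [179.998    0.0016  26.1792] 0.0187
```

View pics/side0.png

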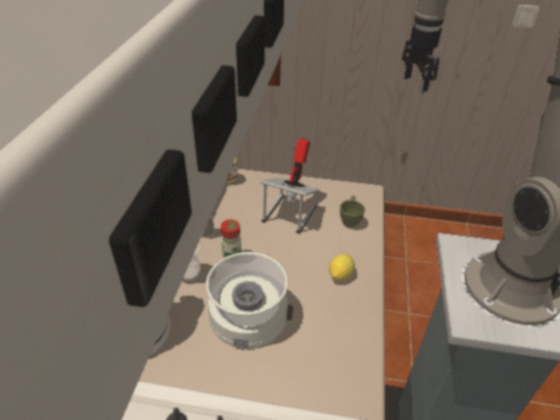

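View pics/top0.png

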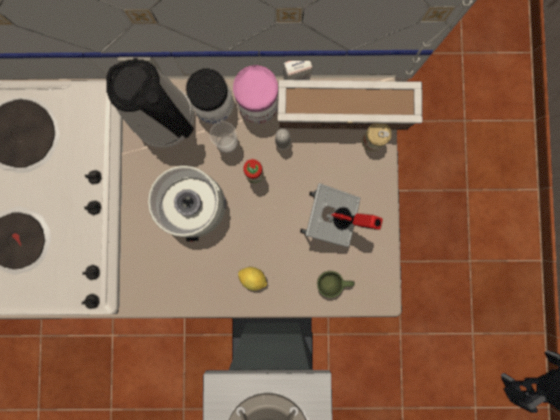

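Emit:
play_rows:
  plan:
    - {"slide":[1,0.6,0.5],"angular":[0,0,0.98],"gripper":1}
    - {"slide":[1,0.6,0.5],"angular":[0,0,0.98],"gripper":1}
    - {"slide":[1,0.8,0.5],"angular":[0,0,0.98],"gripper":1}
    - {"slide":[1,0.8,0.5],"angular":[0,0,0.98],"gripper":1}
    - {"slide":[1,0.8,0.5],"angular":[0,0,0.98],"gripper":1}
    - {"slide":[1,0.8,0.4],"angular":[0,0,0.98],"gripper":1}
    - {"slide":[1,0.8,0],"angular":[0,0,0.98],"gripper":1}
    - {"slide":[1,0.8,0],"angular":[0.926,-0.146,0],"gripper":1}
    - {"slide":[1,0.8,0],"angular":[0.926,-0.146,0],"gripper":1}
    - {"slide":[1,0.8,0],"angular":[0.926,-0.146,0],"gripper":1}
    - {"slide":[1,0.8,0],"angular":[0.926,-0.146,0],"gripper":1}
    - {"slide":[1,0.8,0],"angular":[0,0,0],"gripper":1}

```text
time: 3.1
eef_pos: [0.4811, -0.313, 0.26]
tool_rot: [-179.6, -30.1, 80.5]
wrist_force: [-0.5, -0.1, 0.0]
finger_gap: 1.001
finger_force: 0.0
```

Emit:
play_rows:
  plan:
    - {"slide":[0.9,0.6,0],"angular":[0,0,0],"gripper":1}
    - {"slide":[0.9,0.6,0],"angular":[0,0,0],"gripper":1}
    - {"slide":[0,0,0],"angular":[0,0,0],"gripper":1}
    - {"slide":[0,0,0],"angular":[0,0,0],"gripper":1}

```text
time: 3.6
eef_pos: [0.5181, -0.2862, 0.2641]
tool_rot: [-180.0, -29.9, 81.0]
wrist_force: [1.2, -0.1, 0.1]
finger_gap: 0.999
finger_force: 0.0
```

```bash
cat > w.py <<'E'
from h import *
import sys
np.set_printoptions(precision=4,suppress=True)
s=sensors.read_state(); print(s["time"],s["eef_pos"],s["tool_rot"],s["wrist_force"])
c=viewer.get_calibration("wrist"); im=viewer.get_image("wrist"); cv2.imwrite(f"pics/{sys.argv[1]}.png",im)
print(c["eye"],c["rotation"])
for t in sys.argv[2:]:
    m=viewer.mark_of("wrist",t)
    if m: print(t,np.round(m[0]["pixel"],1),round(m[0]["p"],2),*ray("wrist",m[0]["pixel"],c)[1:])
E
python3 w.py w1 paddle_handle paddle_shoulder keyhole_narrow keyhole_wide
```

```text
3.6 [ 0.5181 -0.2862  0.2641] [-179.9885  -29.895    81.0289] [ 1.2013 -0.059   0.1141]
[ 0.5146 -0.305   0.4453] [12.9205  0.1076 -8.8989]
paddle_handle [273.3 196.9] 0.88 [ 0.0199  0.2685 -0.9631]
paddle_shoulder [280.1 171.6] 0.87 [ 0.0481  0.3297 -0.9429]
```

View pics/w1.png

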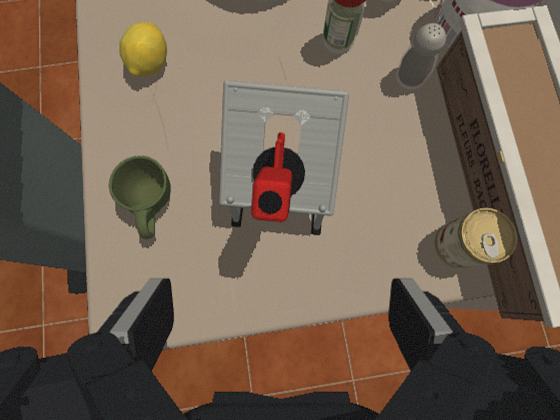

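```bash
cat > m1.py <<'E'
from h import *
np.set_printoptions(precision=4,suppress=True)
c=viewer.get_calibration("wrist")
P=[onz("wrist",p,z,c) for p,z in(((226,82),.127),((347,94),.127),((332,214),.0635),((221,205),.0635))]
print(np.array(P)); 
for a,b in((0,1),(3,2)): d=P[b]-P[a]; print("ydir yaw",np.degrees(np.arctan2(d[1],d[0])),np.linalg.norm(d))
for a,b in((3,0),(2,1)): d=P[b]-P[a]; print("xdir yaw",np.degrees(np.arctan2(d[1],d[0])),np.linalg.norm(d),d)
print("ctr",sum(P)/4, [onz("wrist",p,z,c) for p,z in (((283,117),.11),((268,203),.19))])
S={"paddle_handle":((298.6,150.7),(366.7,219.4),(273.3,196.9)),"paddle_shoulder":((291.3,184),(339.1,218.2),(280.1,171.6))}
for k,v in S.items(): print(k,*tri([ray("side",v[0]),ray("top",v[1]),ray("wrist",v[2],c)]))
cv2.imwrite("pics/w1c.png",cv2.resize(cv2.imread("pics/w1.png")[70:240,200:370],(765,600)[:1]*1+(600,) if 0 else (600,600),interpolation=cv2.INTER_CUBIC))
E
python3 m1.py
```

```text
[[ 0.4936 -0.0959  0.127 ]
 [ 0.6061 -0.1268  0.127 ]
 [ 0.5811 -0.2269  0.0635]
 [ 0.4661 -0.1988  0.0635]]
ydir yaw -15.339661361948275 0.11660762137164664
ydir yaw -13.764302562496203 0.11833940814960585
xdir yaw 75.05278158868188 0.12395810840825264 [0.0275 0.1029 0.0635]
xdir yaw 76.00153297567917 0.12119746906828417 [0.025  0.1002 0.0635]
ctr [ 0.5367 -0.1621  0.0953] [array([ 0.5435, -0.1321,  0.11  ]), array([ 0.5154, -0.2379,  0.19  ])]
paddle_handle [ 0.5258 -0.2227  0.1568] [np.float64(5.523830326153501), np.float64(2.093456060052709), np.float64(5.56146008158039)]
paddle_shoulder [ 0.5352 -0.1757  0.083 ] [np.float64(5.387961015778968), np.float64(4.32656138810158), np.float64(3.234756647628821)]
```

View pics/w1c.png

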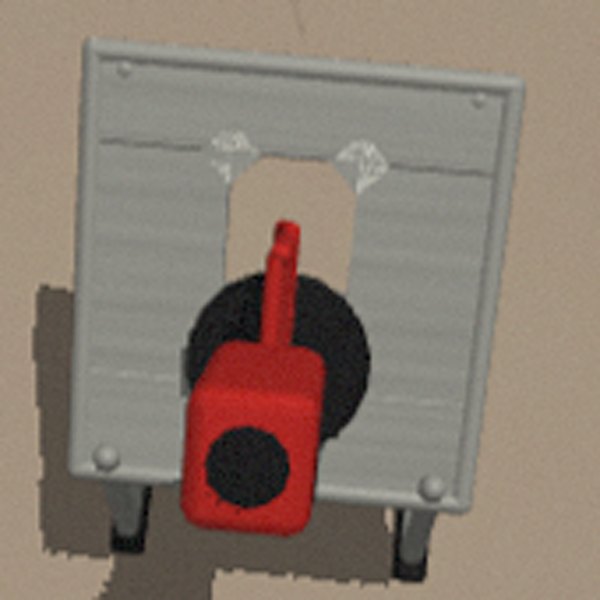

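Emit:
play_rows:
  plan:
    - {"slide":[-0.05,0.6,-0.9],"angular":[0,0,-0.69],"gripper":1}
    - {"slide":[-0.05,0.6,-0.9],"angular":[0,0,0],"gripper":1}
    - {"slide":[-0.05,0.5,-0.85],"angular":[0,0,0],"gripper":1}
    - {"slide":[0,0,0],"angular":[0,0,0],"gripper":1}
    - {"slide":[0,0,0],"angular":[0,0,0],"gripper":1}

```text
time: 4.47
eef_pos: [0.5159, -0.2526, 0.2116]
tool_rot: [179.9, -30.0, 75.5]
wrist_force: [-0.2, -0.5, -0.0]
finger_gap: 1.0
finger_force: 0.0
```

```bash
python3 w.py w2 paddle_handle paddle_shoulder keyhole_wide
python3 - <<'E'
from h import *
c=viewer.get_calibration("wrist"); s=sensors.read_state()
K=np.array(c["camera_matrix"]);R=Rot.from_euler("xyz",c["rotation"],degrees=True)
T=Rot.from_euler("xyz",s["tool_rot"],degrees=True); print("tool axes\n",T.as_matrix().round(3)); print("cam in tool",T.inv().apply(np.array(c["eye"])-s["eef_pos"]),(T.inv()*R).as_matrix().round(3))
p=R.inv().apply(np.array(s["eef_pos"])-c["eye"]); q=K@[p[0],-p[1],-p[2]]; print("tcp px",q[:2]/q[2])
E
```

```text
4.475 [ 0.5159 -0.2526  0.2116] [179.9097 -29.951   75.5249] [-0.2316 -0.5176 -0.0257]
[ 0.5102 -0.2711  0.3928] [ 12.965    0.0129 -14.4576]
paddle_handle [278.9 221.6] 0.59 [ 0.046   0.1991 -0.9789]
paddle_shoulder [277.5 189.9] 0.83 [ 0.063   0.2804 -0.9578]
tool axes
 [[ 0.216  0.968  0.126]
 [ 0.839 -0.251  0.483]
 [ 0.499  0.002 -0.866]]
cam in tool [ 0.073752   -0.00063507 -0.16666387] [[ 0.     0.956  0.292]
 [ 1.    -0.001  0.002]
 [ 0.002  0.292 -0.956]]
tcp px [282.68715246 258.65957588]
```

View pics/w2.png

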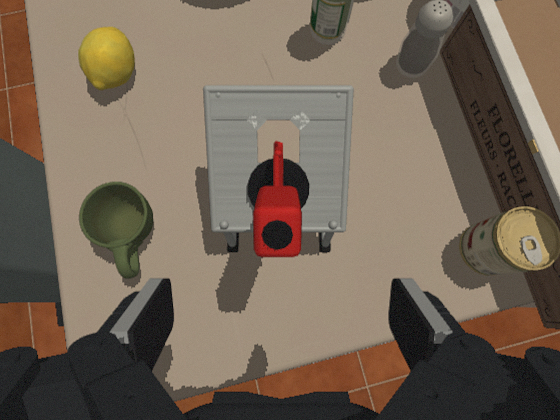

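Run:
```python
from h import *
np.set_printoptions(precision=4,suppress=True)
c=viewer.get_calibration("wrist"); s=sensors.read_state()
T=Rot.from_euler("xyz",s["tool_rot"],degrees=True); zp=-T.as_matrix()[:,2]
obs=[((277.5,235.5),.030),((278,188),-.0825),((278.9,221.6),0),((277.5,189.9),-.0885)]
def sol(o):
    A=[];b=[]
    for px,k in o:
        e,d=ray("wrist",px,c); Q=np.eye(3)-np.outer(d,d); A.append(Q); b.append(Q@(e-k*zp))
    H=np.linalg.lstsq(np.vstack(A),np.hstack(b),rcond=None)[0]; return H
for o in(obs[:2],obs[2:],obs):
    H=sol(o); print(H,"in tool",T.inv().apply(H-s["eef_pos"]))
H=sol(obs); S=H-.0885*zp; print("shoulder",S, "K",c["camera_matrix"][0])
```

```text
[ 0.5203 -0.2239  0.1722] in tool [ 0.0053 -0.0031  0.0484]
[ 0.5203 -0.2237  0.1614] in tool [ 0.     -0.0032  0.0579]
[ 0.5203 -0.2236  0.1657] in tool [ 0.0023 -0.0031  0.0542]
shoulder [ 0.5315 -0.1808  0.089 ] K [369.7831   0.     280.7437]
```

Emit:
play_rows:
  plan:
    - {"slide":[-0.15,0.05,0],"angular":[0,0,0],"gripper":1}
    - {"slide":[0.11,0.44,-0.77],"angular":[0,0,0],"gripper":1}
    - {"slide":[0.12,0.45,-0.78],"angular":[0,0,0],"gripper":1}
    - {"slide":[0.12,0.45,-0.78],"angular":[0,0,0],"gripper":1}
    - {"slide":[0.12,0.45,-0.77],"angular":[0,0,0],"gripper":1}
    - {"slide":[0,0,0],"angular":[0,0,0],"gripper":1}
    - {"slide":[0,0,0],"angular":[0,0,0],"gripper":-1}
    - {"slide":[0,0,0],"angular":[0,0,0],"gripper":-1}
    - {"slide":[0,0,0],"angular":[0,0,0],"gripper":-1}
    - {"slide":[0,0,0],"angular":[0,0,0],"gripper":-1}
    - {"slide":[0,0,0],"angular":[0,0,0],"gripper":-1}
    - {"slide":[0,0,0],"angular":[0,0,0],"gripper":-1}

```text
time: 6.18
eef_pos: [0.5226, -0.2158, 0.1495]
tool_rot: [179.9, -29.9, 75.5]
wrist_force: [0.1, -3.9, 3.5]
finger_gap: 0.315
finger_force: 63.3
```

```bash
python3 w.py w3 paddle_handle paddle_shoulder keyhole_wide; python3 -c "
from h import *
s=sensors.read_state();print(s['finger_gap'],s['finger_force'],s['wrist_torque'],s['joint_pos'])"
```

```text
6.175 [ 0.5226 -0.2158  0.1495] [179.8596 -29.9314  75.5396] [ 0.1275 -3.9452  3.4686]
[ 0.5168 -0.2342  0.3307] [ 12.9457  -0.0296 -14.4653]
paddle_handle [282.4 269.9] 0.87 [ 0.0237  0.0722 -0.9971]
0.3139958801298408 63.47953677177429 [-0.70457292 -0.12444629 -0.11737295] [ 50.19390333  31.63796888 -17.05714914  82.96077759 -19.55868736
  78.06354203  26.25988499]
```

View pics/w3.png

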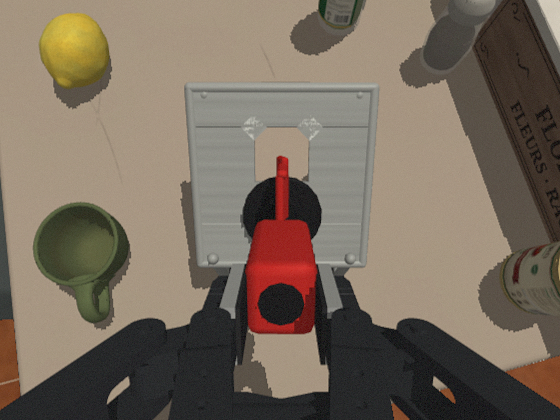

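Emit:
play_rows:
  plan:
    - {"slide":[-0.01,-0.02,0.04],"angular":[0,0,0],"gripper":-1}
    - {"slide":[0.108,0.419,0.25],"angular":[0,0,0],"gripper":-1}
    - {"slide":[0.108,0.419,0.25],"angular":[0,0,0],"gripper":-1}
    - {"slide":[0,0,0],"angular":[0,0,0],"gripper":-1}

```text
time: 6.88
eef_pos: [0.5257, -0.1973, 0.1601]
tool_rot: [-180.0, -30.0, 75.6]
wrist_force: [-1.3, -3.5, 3.6]
finger_gap: 0.31
finger_force: 63.4
```

Emit:
play_rows:
  plan:
    - {"slide":[-0.005,-0.02,0.035],"angular":[0,0,0],"gripper":-1}
    - {"slide":[0.108,0.419,0.25],"angular":[0,0,0],"gripper":-1}
    - {"slide":[0.108,0.419,0.25],"angular":[0,0,0],"gripper":-1}
    - {"slide":[0,0,0],"angular":[0,0,0],"gripper":-1}
    - {"slide":[0,0,0],"angular":[0,0,0],"gripper":-1}

```text
time: 7.5
eef_pos: [0.5301, -0.1811, 0.1701]
tool_rot: [-179.9, -30.0, 75.6]
wrist_force: [-0.8, 0.4, -2.2]
finger_gap: 0.315
finger_force: 62.6
```

```bash
python3 w.py w4 paddle_handle paddle_shoulder keyhole_wide
```

```text
7.5 [ 0.5301 -0.1811  0.1701] [-179.9419  -30.0366   75.5823] [-0.8323  0.4282 -2.239 ]
[ 0.5248 -0.2     0.3513] [ 13.0502   0.1405 -14.3215]
paddle_handle [282.6 271.1] 0.97 [ 0.0209  0.0716 -0.9972]
paddle_shoulder [279.8 213.3] 0.82 [ 0.0515  0.2218 -0.9737]
```

View pics/w4.png

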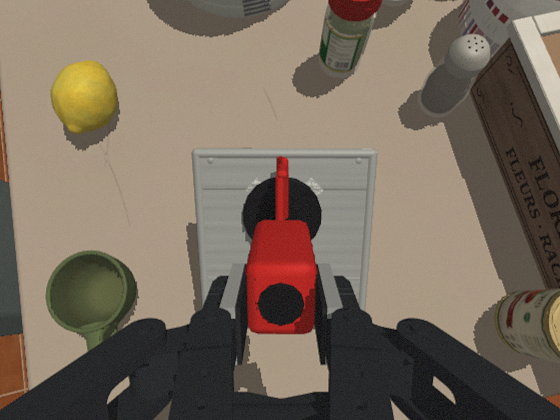

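Emit:
play_rows:
  plan:
    - {"slide":[-0.04,-0.145,0.26],"angular":[0,0,0],"gripper":-1}
    - {"slide":[-0.04,-0.145,0.26],"angular":[0,0,0],"gripper":-1}
    - {"slide":[0,0,0],"angular":[0,0,0],"gripper":-1}

```text
time: 8.07
eef_pos: [0.5291, -0.1889, 0.1815]
tool_rot: [179.9, -29.9, 75.5]
wrist_force: [0.5, -0.2, -1.8]
finger_gap: 0.309
finger_force: 62.7
```

Emit:
play_rows:
  plan:
    - {"slide":[-0.106,-0.41,0.736],"angular":[0,0,0],"gripper":-1}
    - {"slide":[-0.106,-0.41,0.736],"angular":[0,0,0],"gripper":-1}
    - {"slide":[-0.106,-0.41,0.736],"angular":[0,0,0],"gripper":-1}
    - {"slide":[-0.106,-0.41,0.736],"angular":[0,0,0],"gripper":-1}
    - {"slide":[0,0,0.9],"angular":[0,0,0],"gripper":-1}
    - {"slide":[0,0,0.9],"angular":[-0.908,0.235,0],"gripper":-1}
    - {"slide":[0.1,0.5,0.9],"angular":[-0.908,0.235,0],"gripper":-1}
    - {"slide":[0.1,0.8,0.3],"angular":[-0.908,0.235,0],"gripper":-1}
    - {"slide":[0.2,1,0],"angular":[-0.908,0.235,0],"gripper":-1}
    - {"slide":[0.2,1,0],"angular":[0,0,0],"gripper":-1}
    - {"slide":[0.2,1,0],"angular":[0,0,0],"gripper":-1}
    - {"slide":[0.2,1,0],"angular":[0,0,0],"gripper":-1}

```text
time: 9.57
eef_pos: [0.5401, -0.1121, 0.3001]
tool_rot: [-179.9, -0.1, 75.6]
wrist_force: [0.8, -0.3, -3.5]
finger_gap: 0.309
finger_force: 62.6
```

Emit:
play_rows:
  plan:
    - {"slide":[0.2,1,0],"angular":[0,0,0],"gripper":-1}
    - {"slide":[0.2,1,0],"angular":[0,0,0],"gripper":-1}
    - {"slide":[0.2,1,0],"angular":[0,0,0],"gripper":-1}
    - {"slide":[0.2,1,0],"angular":[0,0,0],"gripper":-1}
    - {"slide":[0.2,1,0],"angular":[0,0,0],"gripper":-1}
    - {"slide":[0.2,1,0],"angular":[0,0,0],"gripper":-1}
    - {"slide":[0.2,1,0],"angular":[0,0,0],"gripper":-1}
    - {"slide":[0.2,1,0],"angular":[0,0,0],"gripper":-1}
    - {"slide":[0,0.8,0],"angular":[0,0,0],"gripper":-1}
    - {"slide":[0,0,0],"angular":[0,0,0],"gripper":-1}
    - {"slide":[0,0,0],"angular":[0,0,0],"gripper":-1}

```text
time: 10.95
eef_pos: [0.5722, 0.0602, 0.2998]
tool_rot: [-180.0, 0.1, 75.5]
wrist_force: [-0.4, -0.2, -1.7]
finger_gap: 0.311
finger_force: 62.6
```

```bash
python3 w.py w5 paddle_handle paddle_shoulder collar mixer
```

```text
10.95 [0.5722 0.0602 0.2998] [-179.9955    0.0797   75.4648] [-0.3581 -0.1562 -1.6717]
[0.5903 0.1327 0.4663] [-17.0654   0.0964 -14.4699]
paddle_shoulder [279.6 210.4] 0.83 [-0.0756 -0.274  -0.9588]
collar [249.3  51.7] 0.81 [-0.048   0.1313 -0.9902]
mixer [258.3  58.6] 0.86 [-0.0308  0.1109 -0.9934]
```

View pics/w5.png

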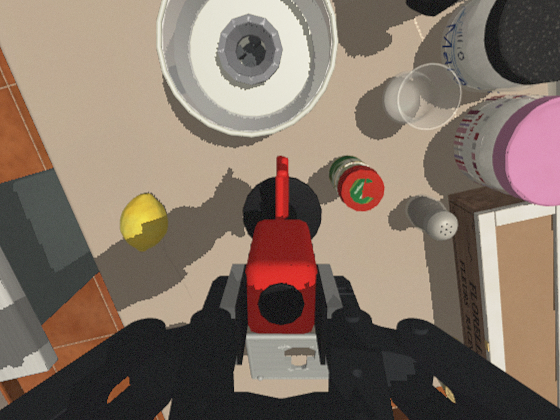

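Run:
```python
from h import *
np.set_printoptions(precision=4,suppress=True)
im=cv2.imread("pics/w5.png"); cv2.imwrite("pics/w5c.png",cv2.convertScaleAbs(cv2.resize(im[10:90,210:290],(600,600),interpolation=cv2.INTER_CUBIC),alpha=1.6))
c=viewer.get_calibration("wrist")
for p in((249.3,51.7),(249,50)): print(onz("wrist",p,.075,c),onz("wrist",p,.044,c))
s=sensors.read_state(); T=Rot.from_euler("xyz",s["tool_rot"],degrees=True).as_matrix()
# where the paddle axis is: shoulder mark at depth along
e,d=ray("wrist",(279.6,210.4),c); 
for k in(.0675,.0725): z=s["eef_pos"][2]-k; print("shoulder-tcp",(e+d*(z-e[2])/d[2]-s["eef_pos"]))
print(T)
# gripper z and vertical at f
```

```text
[0.5716 0.1849 0.075 ] [0.5701 0.189  0.044 ]
[0.5717 0.1864 0.075 ] [0.5702 0.1907 0.044 ]
shoulder-tcp [-0.0003  0.0056 -0.0675]
shoulder-tcp [-0.0007  0.0042 -0.0725]
[[ 0.2513  0.9679 -0.0004]
 [ 0.9679 -0.2513 -0.0006]
 [-0.0006 -0.0002 -1.    ]]
```

View pics/w5c.png

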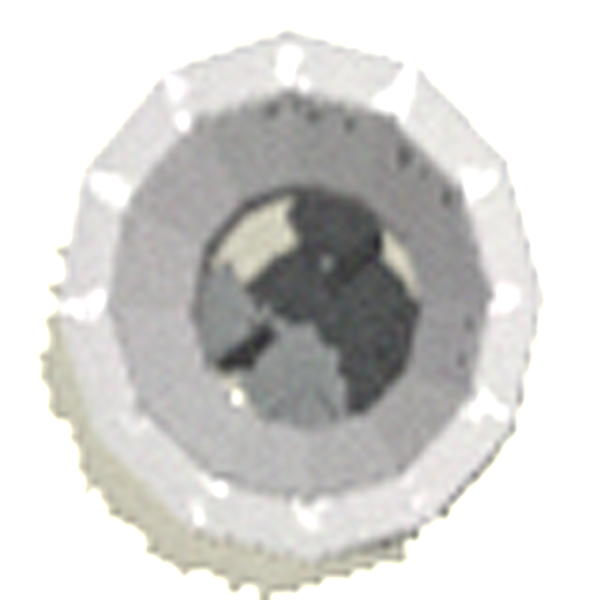

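Run:
```python
from h import *
np.set_printoptions(precision=4,suppress=True,linewidth=150)
im=cv2.imread("pics/w5.png"); g=cv2.cvtColor(im,6).astype(np.float32)
c=viewer.get_calibration("wrist"); s=sensors.read_state(); eef=np.array(s["eef_pos"])
T=Rot.from_euler("xyz",s["tool_rot"],degrees=True)
for h in(.016,.019,.024):
    for n,p,k in(("top",(281,303.5),h+.030),("disc",(282.3,207.5),h-.0825),("mark",(279.6,210.4),h-.0885)):
        print(h,n,T.inv().apply(onz("wrist",p,eef[2]+k,c)-eef)*1000)
K=np.array(c["camera_matrix"]);R=Rot.from_euler("xyz",c["rotation"],degrees=True)
C=np.array([.572,.187,.044]); a=np.radians(np.arange(0,360,10))
def proj(P):
    q=R.inv().apply(P-c["eye"]); q=np.c_[q[:,0],-q[:,1],-q[:,2]]@K.T; return (q[:,:2]/q[:,2:]).astype(np.float32)
print(proj(np.array([C,[.572,.187,.075]])))
for r in(.007,.009,.011):
    p=proj(C+r*np.c_[np.cos(a),np.sin(a),0*a]); print(r,cv2.remap(g,p[:,0],p[:,1],1).ravel().astype(int))
```

```text
0.016 top [  3.1052  -0.6185 -46.0019]
0.016 disc [ 7.666   0.1273 66.495 ]
0.016 mark [ 3.911  -1.6693 72.4979]
0.019 top [  4.8795  -0.6181 -49.003 ]
0.019 disc [ 8.5252  0.1179 63.4945]
0.019 mark [ 4.7958 -1.6559 69.4973]
0.024 top [  7.8366  -0.6175 -54.0049]
0.024 disc [ 9.9571  0.1022 58.4935]
0.024 mark [ 6.2703 -1.6336 64.4963]
[[251.5893  53.2   ]
 [249.133   49.2836]]
0.007 [53 51 53 52 44 44 50 51 50 51 53 54 51 52 64 81 65 41 44 82 92 90 87 90 87 88 88 92 83 53 51 52 49 53 55 52]
0.009 [53 52 54 50 40 38 62 57 46 51 50 50 49 50 61 86 79 65 39 64 90 90 88 87 85 89 82 92 86 56 49 53 48 46 49 49]
0.011 [ 52  50  51  50  40  48  50  47  50  90 112 106 111  96  82  91  89  90  43  39  83  87  89  84  86  88  88  84  61  48  51  54  48  47  46  49]
```

Emit:
play_rows:
  plan:
    - {"slide":[0,1,-0.1],"angular":[0,0,0],"gripper":-1}
    - {"slide":[0,1,-0.4],"angular":[0,0,0],"gripper":-1}
    - {"slide":[0,1,-0.5],"angular":[0,0,0],"gripper":-1}
    - {"slide":[0,1,0],"angular":[0,0,0],"gripper":-1}
    - {"slide":[0,1,0],"angular":[0,0,0],"gripper":-1}
    - {"slide":[-0.05,1,0],"angular":[0,0,0],"gripper":-1}
    - {"slide":[0,0.05,-0.5],"angular":[0,0,0],"gripper":-1}
    - {"slide":[0,0,-1],"angular":[0,0,0],"gripper":-1}
    - {"slide":[0,0,-1],"angular":[0,0,0],"gripper":-1}
    - {"slide":[0,0,-1],"angular":[0,0,0],"gripper":-1}
    - {"slide":[0,0,0],"angular":[0,0,0],"gripper":-1}
    - {"slide":[0,0,0],"angular":[0,0,0],"gripper":-1}

```text
time: 12.7
eef_pos: [0.5718, 0.1818, 0.2103]
tool_rot: [180.0, 0.0, 75.5]
wrist_force: [0.4, 0.9, -2.2]
finger_gap: 0.317
finger_force: 62.6
```

Run:
```python
from h import *
np.set_printoptions(precision=4,suppress=True,linewidth=150)
im={c:viewer.get_image(c) for c in("side","top","wrist")}
cv2.imwrite("pics/mix.png",np.hstack([cv2.resize(im["side"][170:370,150:350],(400,400),interpolation=2),cv2.resize(im["wrist"][80:400,130:450],(400,400))]))
c=viewer.get_calibration("wrist");s=sensors.read_state();e=np.array(s["eef_pos"]);print(e)
for cam in im:
  for t in("paddle_shoulder","collar","paddle_handle"):
    m=viewer.mark_of(cam,t)
    if m:
        z={"collar":.075,"paddle_shoulder":e[2]-.0695,"paddle_handle":e[2]+.019}[t]
        print(cam,t,round(m[0]["p"],2),np.round(m[0]["pixel"],1),onz(cam,m[0]["pixel"],z,c if cam=="wrist" else None))
```

```text
[0.572  0.1824 0.2109]
side paddle_shoulder 0.97 [244.8 273.5] [0.5762 0.1969 0.1414]
side paddle_handle 0.73 [246.4 237.6] [0.5724 0.1895 0.2299]
top paddle_shoulder 0.77 [182.7 202.2] [0.5667 0.1803 0.1414]
top collar 0.94 [185.9 202.6] [0.5718 0.1889 0.075 ]
top paddle_handle 0.88 [171.3 195.3] [0.5724 0.1813 0.2299]
wrist paddle_shoulder 0.83 [280.7 213.3] [0.5719 0.1854 0.1414]
wrist collar 0.68 [282.5 190.1] [0.5734 0.1853 0.075 ]
wrist paddle_handle 0.65 [282.9 269.5] [0.5731 0.1862 0.2299]
```

View pics/mix.png

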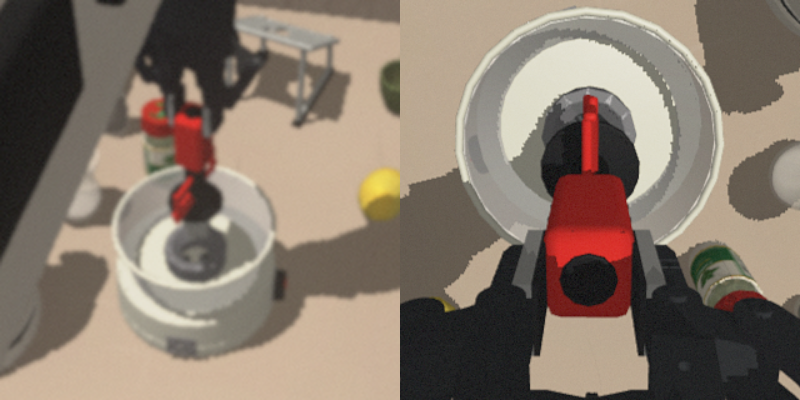

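Emit:
play_rows:
  plan:
    - {"slide":[0,0,-0.6],"angular":[0,0,0],"gripper":-1}
    - {"slide":[0,0,-0.5],"angular":[0,0,0],"gripper":-1}
    - {"slide":[0,0,-0.4],"angular":[0,0,0],"gripper":-1}
    - {"slide":[0,0,-0.2],"angular":[0,0,0],"gripper":-1}
    - {"slide":[0,0,0],"angular":[0,0,0],"gripper":-1}

```text
time: 13.92
eef_pos: [0.571, 0.1826, 0.1751]
tool_rot: [-179.9, 0.0, 75.5]
wrist_force: [1.0, 0.9, -3.4]
finger_gap: 0.316
finger_force: 62.5
```

Emit:
play_rows:
  plan:
    - {"slide":[0,0,-0.2],"angular":[0,0,0],"gripper":-1}
    - {"slide":[0,0,-0.2],"angular":[0,0,0],"gripper":-1}
    - {"slide":[0,0,-0.1],"angular":[0,0,0],"gripper":-1}
    - {"slide":[0,0,0],"angular":[0,0,0],"gripper":-1}

```text
time: 14.42
eef_pos: [0.5716, 0.1832, 0.1657]
tool_rot: [180.0, -0.1, 75.6]
wrist_force: [0.9, 3.4, -0.8]
finger_gap: 0.309
finger_force: 62.8
```

Emit:
play_rows:
  plan:
    - {"slide":[0,0.1,0],"angular":[0,0,0],"gripper":-1}
    - {"slide":[0,0,-0.1],"angular":[0,0,0],"gripper":-1}
    - {"slide":[0,0,-0.1],"angular":[0,0,0],"gripper":-1}
    - {"slide":[0,0,0],"angular":[0,0,0],"gripper":-1}

```text
time: 14.92
eef_pos: [0.5716, 0.1842, 0.1622]
tool_rot: [180.0, 0.0, 75.5]
wrist_force: [1.4, 2.3, 2.6]
finger_gap: 0.307
finger_force: 63.2
```

Emit:
play_rows:
  plan:
    - {"slide":[0.05,0.1,0],"angular":[0,0,0],"gripper":-1}
    - {"slide":[0,0,0],"angular":[0,0,0],"gripper":-1}
    - {"slide":[0,0,0],"angular":[0,0,0],"gripper":-1}

```text
time: 15.3
eef_pos: [0.5721, 0.1855, 0.1616]
tool_rot: [-180.0, 0.1, 75.5]
wrist_force: [0.5, 0.2, 2.7]
finger_gap: 0.311
finger_force: 63.2
```

Emit:
play_rows:
  plan:
    - {"slide":[0,0,-0.03],"angular":[0,0,0.6],"gripper":-1}
    - {"slide":[0,0,0],"angular":[0,0,0.6],"gripper":-1}
    - {"slide":[0,0,0],"angular":[0,0,0.6],"gripper":-1}
    - {"slide":[0,0,0],"angular":[0,0,0],"gripper":-1}

```text
time: 15.8
eef_pos: [0.5721, 0.1857, 0.161]
tool_rot: [-180.0, 0.1, 89.9]
wrist_force: [-0.8, -0.1, 2.6]
finger_gap: 0.308
finger_force: 63.2
```

Emit:
play_rows:
  plan:
    - {"slide":[0,0,0],"angular":[0,0,0.6],"gripper":-1}
    - {"slide":[0,0,0],"angular":[0,0,0.6],"gripper":-1}
    - {"slide":[0,0,0],"angular":[0,0,0.6],"gripper":-1}
    - {"slide":[0,0,0],"angular":[0,0,0],"gripper":-1}

```text
time: 16.3
eef_pos: [0.5719, 0.1859, 0.1609]
tool_rot: [-179.9, 0.0, 104.2]
wrist_force: [-0.7, -0.4, 2.6]
finger_gap: 0.309
finger_force: 63.2
```

Emit:
play_rows:
  plan:
    - {"slide":[0,0,0],"angular":[0,0,0.6],"gripper":-1}
    - {"slide":[0,0,0],"angular":[0,0,0.6],"gripper":-1}
    - {"slide":[0,0,0],"angular":[0,0,0.6],"gripper":-1}
    - {"slide":[0,0,0],"angular":[0,0,0],"gripper":-1}

```text
time: 16.8
eef_pos: [0.5723, 0.1859, 0.1599]
tool_rot: [-179.9, 0.0, 118.6]
wrist_force: [0.5, -0.5, -2.9]
finger_gap: 0.307
finger_force: 62.5
```

Emit:
play_rows:
  plan:
    - {"slide":[0,0,-0.15],"angular":[0,0,0],"gripper":-1}
    - {"slide":[0,0,-0.1],"angular":[0,0,0],"gripper":-1}
    - {"slide":[0,0,0],"angular":[0,0,0],"gripper":-1}

```text
time: 17.18
eef_pos: [0.5723, 0.186, 0.1556]
tool_rot: [-180.0, 0.0, 118.7]
wrist_force: [1.6, -0.3, -3.3]
finger_gap: 0.313
finger_force: 62.5
```

Emit:
play_rows:
  plan:
    - {"slide":[0,0,-0.15],"angular":[0,0,0],"gripper":-1}
    - {"slide":[0,0,-0.1],"angular":[0,0,0],"gripper":-1}
    - {"slide":[0,0,0],"angular":[0,0,0],"gripper":-1}

```text
time: 17.55
eef_pos: [0.5724, 0.1862, 0.1513]
tool_rot: [180.0, 0.0, 118.7]
wrist_force: [1.1, 0.1, 0.8]
finger_gap: 0.31
finger_force: 62.8
```

Emit:
play_rows:
  plan:
    - {"slide":[0,0,-0.05],"angular":[0,0,0],"gripper":-1}
    - {"slide":[0,0,0],"angular":[0,0,0],"gripper":-1}

```text
time: 17.8
eef_pos: [0.5726, 0.1862, 0.1512]
tool_rot: [180.0, 0.1, 118.7]
wrist_force: [-0.3, -1.3, 5.5]
finger_gap: 0.31
finger_force: 63.5
```

Emit:
play_rows:
  plan:
    - {"slide":[0,0,-0.05],"angular":[0,0,0],"gripper":-1}
    - {"slide":[0,0,0],"angular":[0,0,0],"gripper":-1}

```text
time: 18.05
eef_pos: [0.5727, 0.1862, 0.1512]
tool_rot: [179.9, 0.1, 118.7]
wrist_force: [-0.9, -2.4, 8.2]
finger_gap: 0.312
finger_force: 64.0
```

Run:
```python
from h import *
np.set_printoptions(precision=4,suppress=True,linewidth=150)
P={}
for cam in("side","top","wrist"):
  viewer.get_image(cam)
  c=viewer.get_calibration(cam)
  for t in("paddle_shoulder","collar","paddle_handle"):
    m=viewer.mark_of(cam,t)
    if m: P.setdefault(t,[]).append(ray(cam,m[0]["pixel"],c)); print(cam,t,round(m[0]["p"],2),np.round(m[0]["pixel"],1),onz(cam,m[0]["pixel"],.1635 if "handle" in t else .075,c))
for t in P: print(t,*tri(P[t]))
```

```text
side paddle_shoulder 0.68 [249.  288.7] [0.5738 0.1776 0.075 ]
side collar 0.62 [250.1 291.1] [0.5702 0.1833 0.075 ]
side paddle_handle 0.76 [245.  261.5] [0.5776 0.1865 0.1635]
top paddle_shoulder 0.65 [185.2 202.8] [0.5713 0.1906 0.075 ]
top collar 0.6 [188.7 203.2] [0.5703 0.1823 0.075 ]
top paddle_handle 0.67 [283.7 143.5] [ 0.6908 -0.0429  0.1635]
wrist paddle_shoulder 0.95 [281.2 214.6] [0.5722 0.1865 0.075 ]
wrist paddle_handle 0.67 [284.4 270.6] [0.5733 0.1876 0.1635]
paddle_shoulder [0.5706 0.1884 0.0871] [np.float64(0.9539952590025379), np.float64(0.8292061514579326), np.float64(1.2858515554886567)]
collar [0.5704 0.1825 0.074 ] [np.float64(0.028091709159470638), np.float64(0.028091709159209017)]
paddle_handle [ 0.6772 -0.0075 -0.0997] [np.float64(54.71466505346319), np.float64(84.847441208852), np.float64(85.29658240288524)]
```

Emit:
play_rows:
  plan:
    - {"slide":[0,0,0.1],"angular":[0,0,0],"gripper":-1}
    - {"slide":[0,0,0],"angular":[0,0,0],"gripper":-1}

```text
time: 18.9
eef_pos: [0.5725, 0.1862, 0.1513]
tool_rot: [180.0, 0.0, 118.7]
wrist_force: [0.0, -1.1, 1.7]
finger_gap: 0.309
finger_force: 63.2
```

```bash
python3 -c "
from h import *
s=sensors.read_state();print(s['wrist_force'],s['wrist_torque'],s['joint_torque'])"
```

```text
[ 0.01886652 -1.09569481  1.66806482] [-0.30863471 -0.09330801 -0.00933646] [-7.39802867e-01 -4.10421646e+01 -6.63090259e+00 -2.06317627e+01
 -5.02513144e-01 -1.10238770e-01  1.15711353e-02]
```

Emit:
play_rows:
  plan:
    - {"slide":[0,0,0],"angular":[0,0,0.5],"gripper":-1}
    - {"slide":[0,0,0],"angular":[0,0,0.5],"gripper":-1}
    - {"slide":[0,0,0],"angular":[0,0,0.5],"gripper":-1}
    - {"slide":[0,0,0],"angular":[0,0,0.5],"gripper":-1}

```text
time: 19.4
eef_pos: [0.5727, 0.1862, 0.1513]
tool_rot: [180.0, 0.0, 134.8]
wrist_force: [-0.4, -1.0, 4.1]
finger_gap: 0.31
finger_force: 63.3
```

```bash
python3 -c "
from h import *
s=sensors.read_state();print(s['wrist_force'],s['wrist_torque'],s['joint_torque'])"
```

```text
[-0.36901996 -1.01890276  4.05333248] [-0.41160452 -0.22237557 -0.18721167] [-1.16133157e+00 -4.10272193e+01 -7.30199218e+00 -2.03394896e+01
 -5.62132560e-01 -2.50134937e-02 -1.96275241e-01]
```

Emit:
play_rows:
  plan:
    - {"slide":[0,0,0],"angular":[0,0,0],"gripper":1}
    - {"slide":[0,0,0],"angular":[0,0,0],"gripper":1}
    - {"slide":[0,0,0],"angular":[0,0,0],"gripper":1}
    - {"slide":[0,0,0],"angular":[0,0,0],"gripper":1}
    - {"slide":[0,0,0],"angular":[0,0,0],"gripper":1}
    - {"slide":[0,0,0.5],"angular":[0,0,0],"gripper":1}
    - {"slide":[0,0,1],"angular":[0,0,0],"gripper":1}
    - {"slide":[0,0,1],"angular":[0,0,0],"gripper":1}
    - {"slide":[0,0,1],"angular":[0,0,0],"gripper":1}
    - {"slide":[0,0,1],"angular":[0,0,0],"gripper":1}
    - {"slide":[0,0,0.5],"angular":[0,0,0],"gripper":1}
    - {"slide":[0,0,0],"angular":[0,0,0],"gripper":1}

```text
time: 20.9
eef_pos: [0.5727, 0.1867, 0.252]
tool_rot: [179.9, 0.1, 134.7]
wrist_force: [-0.7, 1.0, 0.4]
finger_gap: 1.0
finger_force: 0.0
```

```bash
python3 w.py w9 paddle_handle paddle_shoulder
python3 - <<'E'
from h import *
np.set_printoptions(precision=4,suppress=True)
c=viewer.get_calibration("wrist"); ms={t:viewer.mark_of("wrist",t) for t in("paddle_handle","paddle_shoulder")}
for t,z in(("paddle_handle",.1635),("paddle_shoulder",.075)):
    if ms[t]: print(t,onz("wrist",ms[t][0]["pixel"],z,c))
E
```

```text
20.9 [0.5727 0.1867 0.252 ] [179.9112   0.0556 134.7348] [-0.6627  1.0167  0.3961]
[0.5196 0.2397 0.4186] [-16.9318   0.02    44.8001]
paddle_handle [283.2 211.6] 0.92 [ 0.2053 -0.1978 -0.9585]
paddle_shoulder [281. 184.] 0.76 [ 0.1503 -0.1508 -0.9771]
paddle_handle [0.5727 0.1867 0.1635]
paddle_shoulder [0.5708 0.186  0.075 ]
```

```bash
python3 -c "
from h import *
print(finish_job())"
```

```text
the job is handed in; nothing more can be done
None
```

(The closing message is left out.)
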